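Hold the belt tensioner back with a tommy bar

ROBOT

A 6-joint arm with a two-finger parallel gripper is mounted at the origin on the work surface. World frame = base frame: x ahead of the robot, y to its left, z up, the work surface at z = 0. Lengths are in m, angles in rad, forces in N, time in s.
With the tool pointing down it reaches from about 0.35 to 0.975 m from the base axis. Payload 4.9 kg.
Tool frame: the origin (TCP) lies at the very end of the fingers, on their centre line; the grasp point (between the pads) lies 19 mm behind it; z points along the fingers, x is the direction in which the jaws open and shut, and the axes are right-handed (so a half turn about z gives the same grasp; the last joint's range is limited). The gripper opens to 85 mm and grips with 20 to 120 N. Pads are 22 mm wide; open, the fingers measure 114 mm over their backs; the gripper's body (76 mm by 85 mm) begins 54 mm behind the grasp point. The pads swing forward as they close: fully open they stand 13 mm farther back than shut.
Start: joints at [1.087, 0.053, 1.613, -0, 1.476, -0.119], TCP at [0.223, 0.584, 0.231] pointing down, gripper open.
Joint ranges: [-3.01, 3.01], [-1.01, 2.22], [0.06, 2.58], [-1.02, 4.17], [0.09, 2.62], [-3.14, 3.14]. Speed limits (rad/s): [2.57, 2.57, 3.14, 3.14, 3.14, 3.14].

INTERFACE

Orientations are given as a unit quaternion [w, x, y, z].
In Python, from plant import manip, imaging gives the robot as it stands.
- The arm moves only by the shell command python3 -m pendant 'ROWS'. ROWS is JSON, a list that holds one entry, the list of rows, each a list of 7 numbers: the turn, a rotation vector about the world's x, y, z in units of pi rad (1.0 is pi rad), then the shift along the world's x, y, z in units of 250 mm (1.0 is 250 mm), then the opening, from 0 (shut) to 1 (fully open). In form: [[[ax, ay, az, tx, ty, tz, claw], ...]]. A call has 1 to 20 rows; each row shifts and turns the commanded pose from where the row before left it; what a row does not reach is not made up. A row lasts 1/8 s, in which the tool goes at most 62.5 mm and 10.7 degrees, less where a joint would pass 70% of its speed; a pose out of reach is approached as far as the arm can. A call with a number of a shift or a turn outside -1 to 1 is refused whole. A call with a gripper value outside its range is refused whole. The fingers move at their own pace and stop on an object; the grip force is fixed at half the most. Time passes only in rows, so rows that do not move let the fingers close. It gives the time, the measured TCP pose, the force and the opening at its end, in the units of the state.
- manip.state(): the state, without advancing time (a new reading comes with each control period).
- imaging.grab_frame(name): name is "scene" or "top" or "wrist"; returns a dict with "frame" (480x640x3 uint8, blue, green, red), "mtx" (3x3 intrinsics, pixels), "world_to_cam" (4x4, takes a point from world to camera coordinates). Camera axes: x right, y down, z forward; pixel columns grow to the right and rows downward; lengths in m; the calibration is good to about 2 mm. A picture is of the moment at which its call begins. There is no depth.
- manip.job_done(): hands the job in, once; it reports no verdict.
The state is a dict: "time": time; "joint_pos": joint angles; "joint_vel": joint speeds; "joint_efforts": joint torques, N m; "tool_pos": TCP position; "tool_rot": TCP orientation; "contact_force": force on the tool from outside, world axes, zero at the start; "ft_torque": the same for the moment, N m; "gripper_width": opening from 0.0 (shut) to 1.0 (fully open).
Only numpy, scipy, OpenCV 4.12 (cv2) and the standard library are available. Lean on these libraries where they do the work, as an engineer would, in place of code of your own. Each camera call takes 0.05 s, during which the arm holds its last target. There are 200 camera calls.

TASK

Take the orange-handled tommy bar out of the tool block and put its rod end down through the eyelet at the end of the yellow tensioner arm. With the bar, not with the fingers on the arm, swing the arm back against its spring until the pawl has clicked in behind the red tooth, go on a little so that the arm stands clear of the pawl, and finish there still gripping the bar, upright in the eyelet, and holding the arm back against its spring, ready for a belt to be slipped on. Leave the other things on the bench where they are.

Things in the scene. Friction and masses are not known exactly. Their poses are not given: they have to be found in the camera images.
- bar: the tommy bar: upright steel rod, 8 mm diameter, 50 mm long, tapered foot; above it a square orange grip 18 x 18 mm, 50 mm tall (100 mm in all, 70 to 130 g). Origin at the rod's lower end; z up along the bar, x and y square to the grip's faces; the grip spans z = 50 to 100 mm. It starts standing in a hole of the tool block, 30 mm deep.
- bar_tip (a point): lower end of the bar's rod (same point as the bar's origin).
- block: wooden tool block 70 x 150 x 40 mm tall, fixed to the table. Origin under its centre, y along its length. The bar stands at y = +50 mm with its tip 10 mm above the table; the green nut driver at y = -35 mm.
- unit: the belt drive, fixed to the table: a black base plate 200 mm (x) by 220 mm (y), 8 mm thick, carrying two small aluminium pulleys (tops 64 mm above the table), the pawl and the yellow tensioner arm. Origin on the table; the plate reaches from y = -130 to +90 mm and x = -100 to +100 mm in this frame.
- pivot (a point): on the tensioner arm's vertical hinge axis, 62 mm above the table (level with the arm's top face).
- tensioner: the yellow sprung arm. Its end is a lug 36 x 36 x 12 mm, faces 50 and 62 mm above the table, with an upright round eyelet, 12 mm diameter, through its middle, 105 mm from the pivot. Free space below it down to the base plate (8 mm). Origin on the pivot axis at table height, y towards the eyelet. A white roller (32 mm diameter, top 77 mm above the table) stands on the arm 46 mm from the pivot.
- eye (a point): centre of the eyelet's upper mouth, in the lug's top face, 62 mm above the table.
- swing (a joint): angle of the arm about the pivot (rad): 0 at rest, grows clockwise seen from above, hard stop at 0.70. The spring resists with about 3 N at the eyelet at rest, 8 to 10 N near the end; lifting the pawl adds 1 to 2 N. The pawl clicks in behind the red tooth when it reaches about 0.45; if let go after that, the arm falls back onto the pawl at about 0.44. Beyond 0.51 it stands clear of the pawl.
- pawl (a joint): travel of the brass, red-topped pawl beside the pivot (m): 0 when fully dropped in, up to about 0.006 when the red tooth lifts it; it drops back to 0 with the click.
- nut_driver: nut driver with a round green grip (18 mm diameter), 85 mm long, standing in the tool block 85 mm from the bar; not needed. Origin at its lower end.
- spare_pulley: loose aluminium disc, 28 mm diameter, 12 mm high, lying on a corner of the belt drive's base plate; not needed. Origin under its centre.
- screwdriver: yellow screwdriver, 170 mm, lying at the far side; not needed.
- flux_jar: small closed jar, 48 mm diameter, 60 mm high, on the left; not needed.
- knob_cap: black knob cap, 38 mm diameter, 28 mm high, on the right; not needed.
- circuit_board: green circuit board 90 x 160 mm at the far side; not needed.
- screw_tray: blue two-compartment tray 90 x 70 x 22 mm on the right; not needed.
Not all that is in view belongs to the job. What is shaped like the bar but blue or pink is not meant.

How it is judged:
By the outcome, as a careful person would: the job done as asked, in the order asked, and still so for the second after the job is handed in, while the arm keeps its last pose, push and grip.
It also fails if it takes over 48 s, if anything falls off the work surface, if the arm or the gripper's body presses on something with over 40 N, if the wrist force passes 120 N, or if a joint passes its speed limit or range.

## Working session

There is one attempt and no reset: what is moved stays moved. The work goes in short steps, Python scripts to look and compute and a shell command to move; the robot and the scene stay as the last step left them, time stands still between calls to the robot, and variables do not carry over. Pictures are saved under pics/ and viewed, about 8 in all and at most 12, crops included, and the job is handed in when it is done.

```bash
mkdir -p pics; cat > h.py <<'E'
import numpy as np, cv2
from plant import manip, imaging
def snap(name,fn,crop=None,k=1):
    d=imaging.grab_frame(name); f=d["frame"]
    np.savez('pics/'+fn+'.npz',**d); cv2.imwrite('pics/'+fn+'_full.png',f)
    save(f,fn,crop,k); return d
def save(f,fn,crop=None,k=1):
    if crop: x0,y0,x1,y1=crop; f=f[y0:y1,x0:x1]
    cv2.imwrite('pics/'+fn+'.png',cv2.resize(f,None,fx=k,fy=k,interpolation=cv2.INTER_CUBIC))
def px2w(d,u,v,z):
    R=d["world_to_cam"][:3,:3];t=d["world_to_cam"][:3,3]
    r=R.T@np.linalg.solve(d["mtx"],[u,v,1]);c=-R.T@t
    return c+r*(z-c[2])/r[2]
def w2px(d,p):
    q=d["mtx"]@(d["world_to_cam"]@np.r_[p,1])[:3]; return q[:2]/q[2]
E
python3 - <<'E'
from h import *
snap("top","top1"); snap("scene","sc1")
s=manip.state(); print(s)
E
```

```text
{'time': 0.1, 'joint_pos': array([ 1.08703053e+00,  5.32891633e-02,  1.61417072e+00,  1.67630392e-05,
        1.47600300e+00, -1.19005053e-01]), 'joint_vel': array([-0.00053781,  0.00079867, -0.0018295 ,  0.00179455, -0.00213081,
        0.00088715]), 'joint_efforts': array([ 4.01765465e-04, -3.94901526e+01, -3.71362495e+01, -3.06416609e-05,
        3.88941611e-03,  1.64034486e-05]), 'tool_pos': array([0.22268492, 0.58337348, 0.23017862]), 'tool_rot': array([ 4.27756304e-04,  8.23627979e-01,  5.67129683e-01, -8.31584462e-04]), 'contact_force': array([ 0.54711921,  0.0981777 , -0.44539527]), 'ft_torque': array([-0.00878302,  0.00449649, -0.02074736]), 'gripper_width': 1.0025400639017488}
```

View pics/top1.png

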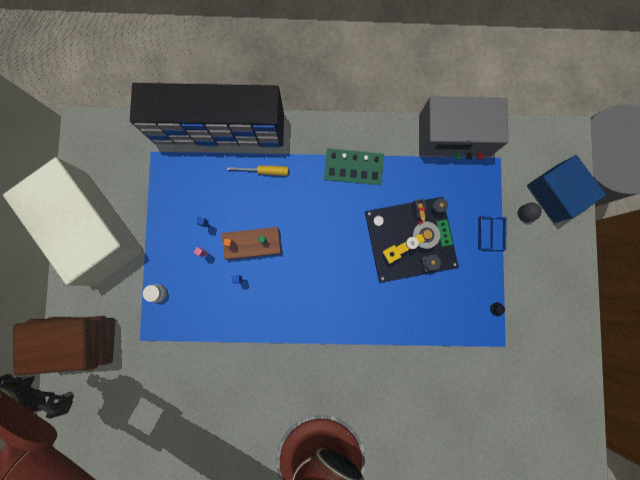

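View pics/sc1.png

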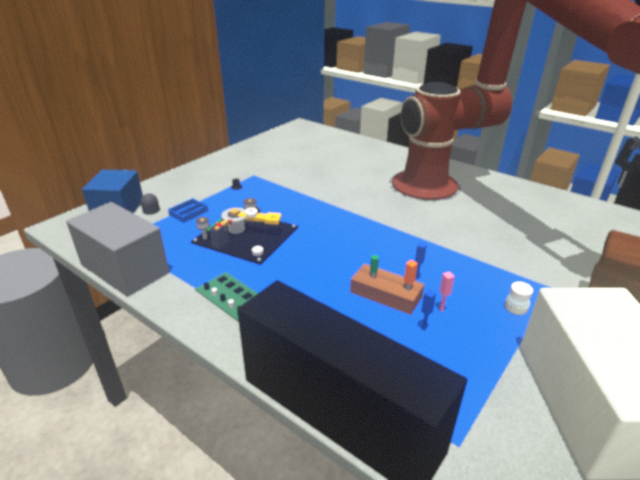

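The top view shows the bar at about (228,243), the eyelet near (391,255), the roller at (412,243) and the pivot near (428,234). I'll enlarge both places.

```bash
python3 - <<'E'
from h import *
d=dict(np.load('pics/top1.npz'))
f=d["frame"]
a=cv2.resize(f[215:275,205:295],None,fx=6,fy=6,interpolation=cv2.INTER_CUBIC)
b=cv2.resize(f[190:290,360:460],None,fx=6,fy=6,interpolation=cv2.INTER_CUBIC)
save(b,'cropU')
for n,u,v,z in [('bar',228.5,242.5,.11),('eye',391,255,.062),('roller',412,243,.077),('blk',252,243,.04),('nut',262,239,.125)]: print(n,px2w(d,u,v,z))
print(px2w(d,320,240,0)-px2w(d,321,240,0))
E
```

```text
bar [0.55591858 0.24040271 0.11      ]
eye [ 0.53529262 -0.17452139  0.062     ]
roller [ 0.56608237 -0.2264096   0.077     ]
blk [0.56264405 0.19140684 0.04      ]
nut [0.56456423 0.15496431 0.125     ]
[-4.74475114e-05  2.74431729e-03  0.00000000e+00]
```

View pics/cropU.png

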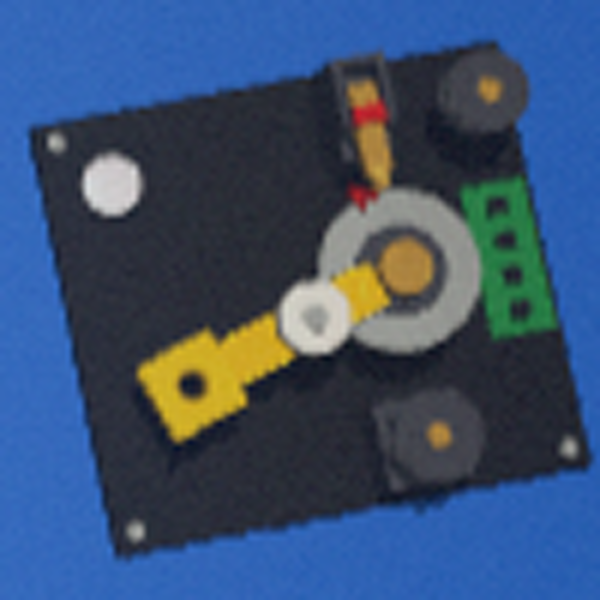

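Refined readings: eyelet (392.1,254.0) and pivot (427.8,234.2). The arm points left and down, so clockwise swings the eyelet towards +x. The block is yawed about +6°. I'll go above the bar with the jaws across the block.

```bash
R='[0,0,-0.0292,0.111,-0.1143,0,0.6]'; python3 -m pendant '[[[0,0,-0.0292,0.111,-0.1143,0,0.6],[0,0,-0.0292,0.111,-0.1143,0,0.6],[0,0,-0.0292,0.111,-0.1143,0,0.6],[0,0,-0.0292,0.111,-0.1143,0,0.6],[0,0,-0.0292,0.111,-0.1143,0,0.6],[0,0,-0.0292,0.111,-0.1143,0,0.6],[0,0,-0.0292,0.111,-0.1143,0,0.6],[0,0,-0.0292,0.111,-0.1143,0,0.6],[0,0,-0.0292,0.111,-0.1143,0,0.6],[0,0,-0.0292,0.111,-0.1143,0,0.6],[0,0,-0.0292,0.111,-0.1143,0,0.6],[0,0,-0.0292,0.111,-0.1143,0,0.6],[0,0,0,0,0,0,0.6],[0,0,0,0,0,0,0.6]]]'
python3 - <<'E'
from h import *
d=snap("wrist","w1")
s=manip.state();print(s['time'],s['tool_pos'],s['tool_rot'])
t=dict(np.load('pics/top1.npz'))
print('eye',px2w(t,392.1,254,.062),'piv',px2w(t,427.8,234.2,.066),'spare',px2w(t,378.8,220.8,.02))
print(w2px(d,[.556,.240,.11]),d['mtx'][0,0],-d['world_to_cam'][:3,:3].T@d['world_to_cam'][:3,3])
E
```

```text
time: 1.85
tool_pos: [0.5554, 0.2411, 0.2307]
tool_rot: [-0.0, 0.999, 0.053, -0.001]
contact_force: [-0.3, 0.3, -0.0]
gripper_width: 0.598
1.9 [0.55523663 0.24153381 0.23089138] [-9.53726097e-05  9.98585975e-01  5.31582712e-02 -4.89283020e-04]
eye [ 0.53795376 -0.17738846  0.062     ] piv [ 0.59104532 -0.2699854   0.066     ] spare [ 0.63114735 -0.14787533  0.02      ]
[320.40249127 234.27641532] 402.24351893472067 [0.54748639 0.31162839 0.37339976]
```

View pics/w1.png

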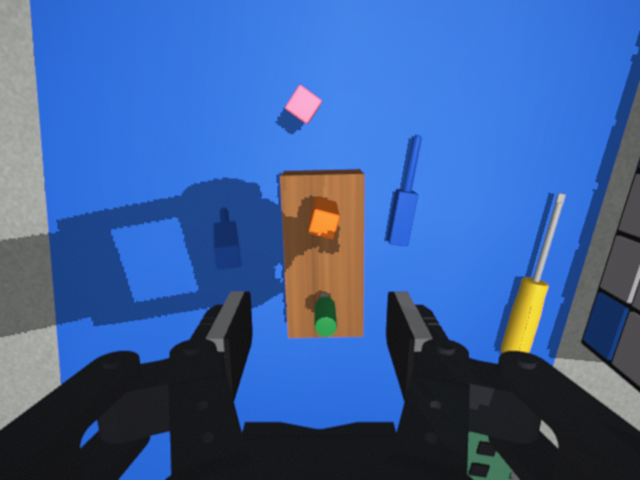

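```bash
python3 - <<'E'
from h import *
save(cv2.imread('pics/w1_full.png'),'w1c',(285,180,365,250),8)
E
```

```text
(no output)
```

View pics/w1c.png

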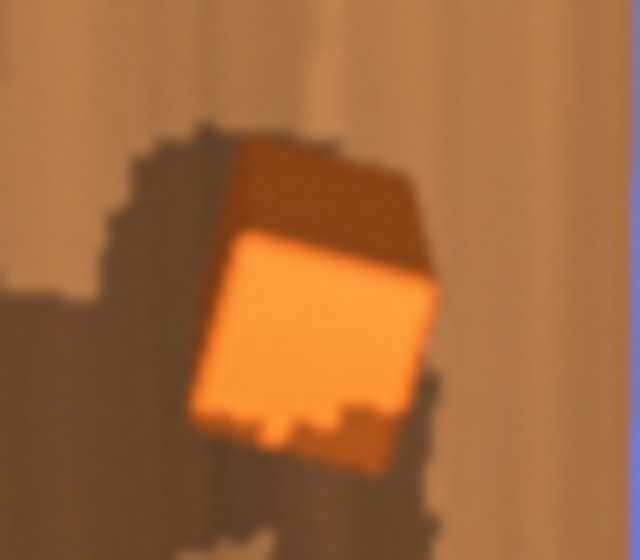

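The orange top face has corners at crop (238,235), (437,280), (385,475) and (190,425), so it is twisted relative to the block.

```bash
python3 - <<'E'
from h import *
d=dict(np.load('pics/w1.npz'))
P=np.array([px2w(d,285+u/8,180+v/8,.11) for u,v in [(238,235),(437,280),(385,475),(190,425)]])
c=P.mean(0);print(P,c)
e=P-np.roll(P,1,0);print(np.linalg.norm(e,axis=1)*1e3,np.degrees(np.arctan2(e[:,1],e[:,0])))
s=manip.state();w,x,y,z=s['tool_rot'];print('toolx yaw',np.degrees(np.arctan2(2*x*y,x*x-y*y)))
print('shift units',(c-s['tool_pos'])/.25)
E
```

```text
[[0.55040802 0.25672745 0.11      ]
 [0.56737142 0.25467472 0.11      ]
 [0.56500431 0.23733829 0.11      ]
 [0.54805327 0.23996694 0.11      ]] [0.55770926 0.24717685 0.11      ]
[16.92511876 17.08715386 17.49728214 17.15365422] [ 82.00262483  -6.8997968  -97.77506622 171.18518194]
toolx yaw 6.0943624777411936
shift units [ 0.00989049  0.02257218 -0.48356554]
```

```bash
python3 -m pendant '[[[0,0,-0.0386,0.005,0.0113,0,0.6],[0,0,-0.0386,0.005,0.0113,0,0.6],[0,0,0,0,0,-0.14,0.6],[0,0,0,0,0,-0.14,0.6],[0,0,0,0,0,-0.14,0.6],[0,0,0,0,0,-0.14,0.6],[0,0,0,0,0,-0.107,0.6],[0,0,0,0,0,0,0.6],[0,0,0,0,0,0,0],[0,0,0,0,0,0,0],[0,0,0,0,0,0,0],[0,0,0,0,0,0,0],[0,0,0,0,0,0,0]]]'
```

```text
time: 3.52
tool_pos: [0.5594, 0.2472, 0.0667]
tool_rot: [-0.001, 0.998, -0.069, 0.001]
contact_force: [-3.1, 0.7, 6.6]
gripper_width: 0.204
```

```bash
python3 -m pendant '[[[0,0,0,0,0,0.06,0],[0,0,0,0,0,0.12,0],[0,0,0,0,0,0.12,0],[0,0,0,0,0,0.12,0],[0,0,0,-0.0066,-0.14,0,0],[0,0,0,-0.0066,-0.14,0,0],[0,0,0,-0.0066,-0.14,0,0],[0,0,0,-0.0066,-0.14,0,0],[0,0,0,-0.0066,-0.14,0,0],[0,0,0,-0.0066,-0.14,0,0],[0,0,0,-0.0066,-0.14,0,0],[0,0,0,-0.0066,-0.14,0,0],[0,0,0,-0.0066,-0.14,0,0],[0,0,0,-0.0066,-0.14,0,0],[0,0,0,-0.0066,-0.14,0,0],[0,0,0,-0.0066,-0.14,0,0],[0,0,0,-0.0066,-0.14,0,0],[0,0,0,0,0,0,0],[0,0,0,0,0,0,0]]]'
python3 - <<'E'
from h import *
d=snap("wrist","w2",(200,120,440,300),3.2)
s=manip.state();print(s['time'],s['tool_pos'],s['tool_rot'])
g=s['tool_pos']
for z in (.0,-.06): print(w2px(d,g+[0,0,z]))
print('eye pred',w2px(d,[.538,-.177,.062]))
snap("top","t2",(360,190,460,290),6)
E
```

```text
time: 5.9
tool_pos: [0.5368, -0.2082, 0.1698]
tool_rot: [-0.0, 0.998, -0.069, -0.0]
contact_force: [0.2, -0.4, -1.2]
gripper_width: 0.203
5.95 [ 0.53693262 -0.20775989  0.16973487] [-9.98132054e-05  9.97660927e-01 -6.83568823e-02 -3.85384499e-05]
[321.17125707 311.76268103]
[320.54660772 261.12936273]
eye pred [315.26107518 189.81011973]
```

View pics/w2.png

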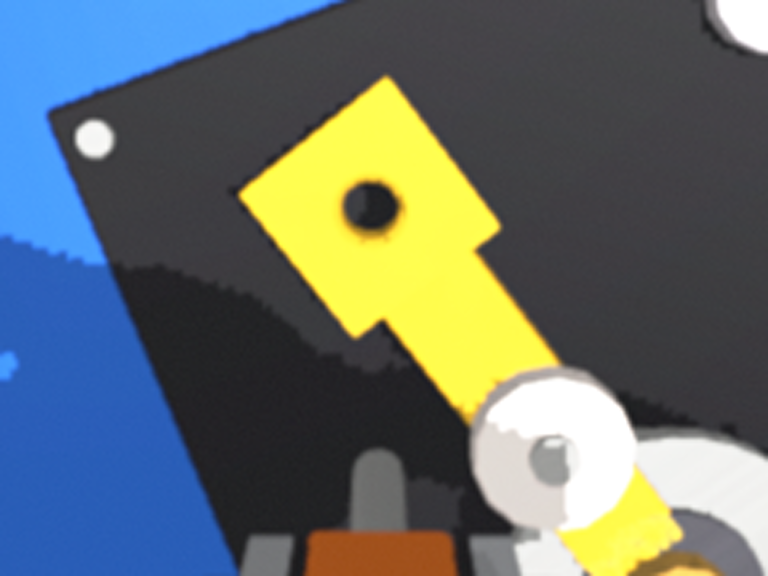

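```bash
python3 - <<'E'
from h import *
d=dict(np.load('pics/w2.npz'))
e=px2w(d,315.9,184.7,.062); t=px2w(d,318.1,263,.113)
g=np.array([0.53693,-0.20776,.16973])
print('eye',e,'tip',t,'tip-tcp',t-g,'shift units',(e-t)/.25)
p=px2w(d,200+690/3.2,120+565/3.2,.066);print(p)
print('corners',[px2w(d,200+u/3.2,120+v/3.2,.062)[:2] for u,v in [(388,75),(501,228),(355,338),(238,193)]])
E
```

```text
eye [ 0.53884101 -0.17388077  0.062     ] tip [ 0.53566079 -0.20748772  0.113     ] tip-tcp [-0.00126921  0.00027228 -0.05673   ] shift units [ 0.01272088  0.1344278  -0.204     ]
[ 0.59424175 -0.25610037  0.066     ]
corners [array([ 0.54553856, -0.14948157]), array([ 0.56351026, -0.18143953]), array([ 0.53203531, -0.19950009]), array([ 0.51363457, -0.1676387 ])]
```

View pics/t2.png

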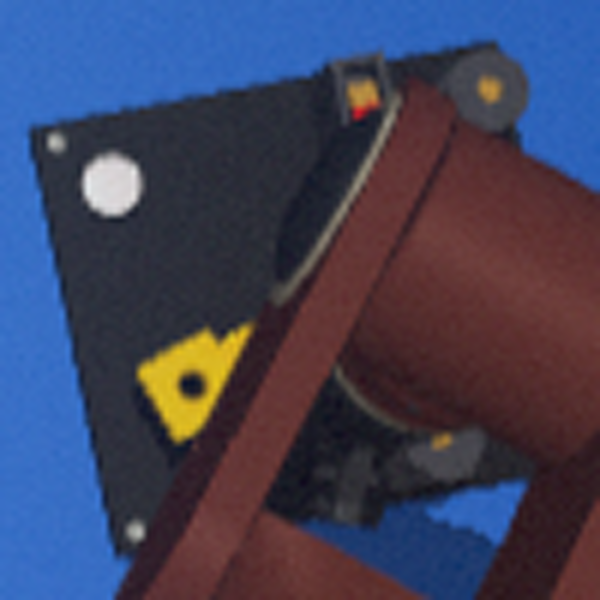

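The eyelet is at wrist pixel (315.9,184.7) and the rod tip at (318.1,263). In the world frame the eyelet is (0.539,-0.174), which agrees with the lug corner mean. I'll move above it, lower to about 8 mm and look.

```bash
python3 -m pendant '[[[0,0,0,0.0063,0.067,0,0],[0,0,0,0.0064,0.067,0,0],[0,0,0,0,0,-0.06,0],[0,0,0,0,0,-0.06,0],[0,0,0,0,0,-0.05,0],[0,0,0,0,0,0,0],[0,0,0,0,0,0,0]]]'
python3 - <<'E'
from h import *
d=snap("wrist","w3",(260,200,380,290),6)
s=manip.state();g=s['tool_pos'];print(s['time'],g)
print('eye',w2px(d,[.5388,-.1741,.062]),'tip',w2px(d,g+[-.00127,.00027,-.0567]))
E
```

```text
time: 6.88
tool_pos: [0.5403, -0.1753, 0.1272]
tool_rot: [0.0, 0.998, -0.069, 0.0]
contact_force: [-1.2, -0.5, -2.1]
gripper_width: 0.205
6.925 [ 0.54057338 -0.17534569  0.12761339]
eye [317.38333854 257.05322113] tip [318.5374679  264.10820432]
```

View pics/w3.png

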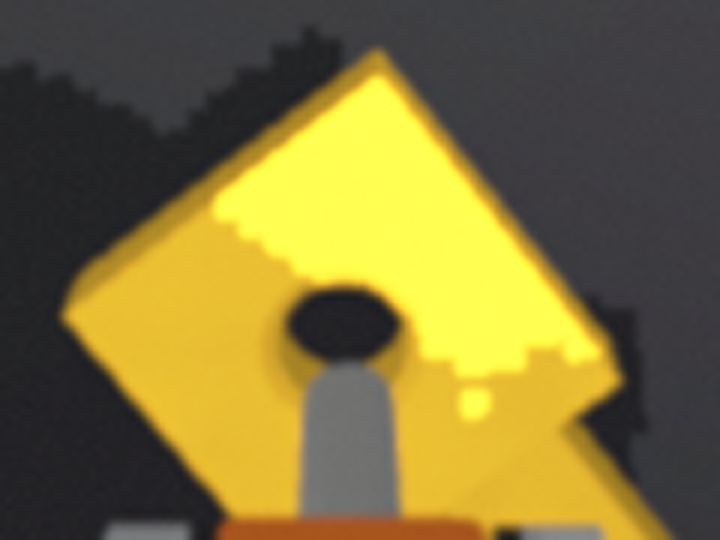

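The mouth centre is near (316.8,257.5) and the tip near (317.7,263), against predictions of (317.4,257.1) and (318.5,264.1). That leaves about 1 mm to correct. Inserting partway first.

```bash
python3 -m pendant '[[[0,0,0,-0.002,0.003,0,0],[0,0,0,0,0,-0.02,0],[0,0,0,0,0,-0.02,0],[0,0,0,0,0,-0.02,0],[0,0,0,0,0,-0.02,0],[0,0,0,0,0,0,0]]]'; python3 -c "
from h import *
s=manip.state();print(s['contact_force'],s['ft_torque'],s['tool_pos'])"
```

```text
time: 7.68
tool_pos: [0.5393, -0.1739, 0.1063]
tool_rot: [-0.0, 0.998, -0.069, -0.001]
contact_force: [-0.9, -0.9, -1.2]
gripper_width: 0.203
[-0.88273161 -0.93111785 -1.18270597] [ 0.01399741 -0.0022275   0.04043154] [ 0.53926253 -0.17392743  0.10625933]
```

No contact force, and the tip is through the lug. I'll go down to full depth and start the arc: pivot about (0.591,-0.266), radius 105 mm, clockwise.

```bash
python3 -m pendant '[[[0,0,0,0,0,-0.03,0],[0,0,0,0,0,-0.03,0],[0,0,0,0,0,-0.03,0],[0,0,0,0,0,0,0],[0,0,0,0.0188,0.0096,0,0],[0,0,0,0.0188,0.0096,0,0],[0,0,0,0.0194,0.0076,0,0],[0,0,0,0.0194,0.0076,0,0],[0,0,0,0.0204,0.0056,0,0],[0,0,0,0.0204,0.0056,0,0],[0,0,0,0,0,0,0]]]'
python3 - <<'E'
from h import *
s=manip.state();print(s['ft_torque'],s['tool_pos'])
d=snap("top","t3",(360,190,460,290),6);snap("wrist","w4")
a=cv2.imread('pics/t3.png')[:500];b=cv2.imread('pics/w4_full.png')[150:480,180:480]
b=cv2.resize(b,None,fx=.6,fy=.6);c=np.zeros((500,800,3),np.uint8);c[:,:600]=a;c[:b.shape[0],600:600+b.shape[1]]=b[:, :200]
cv2.imwrite('pics/m1.png',c)
E
```

```text
time: 9.05
tool_pos: [0.5679, -0.1633, 0.0841]
tool_rot: [0.001, 0.998, -0.068, -0.002]
contact_force: [-4.7, -4.2, -0.9]
gripper_width: 0.202
[-0.83772683  1.10503262 -0.02195824] [ 0.56794391 -0.16331781  0.08407291]
```

View pics/m1.png

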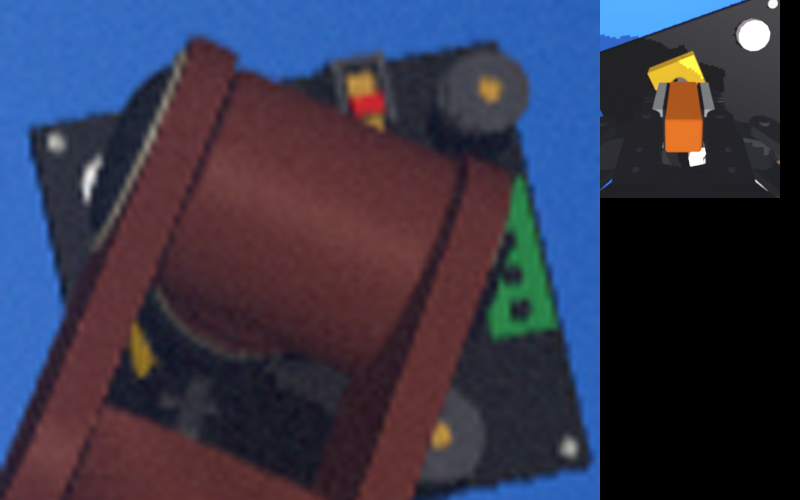

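The lug is swinging with the bar in the eyelet, seen in the small wrist inset and by the spring force. There is a slight outward radial pull, so I'll trim y by about 2 mm while carrying on.

```bash
python3 -m pendant '[[[0,0,0,0.0206,0,0,0],[0,0,0,0.0206,0,0,0],[0,0,0,0.021,-0.001,0,0],[0,0,0,0.021,-0.001,0,0],[0,0,0,0.0168,-0.0004,0,0],[0,0,0,0.0168,-0.0004,0,0],[0,0,0,0,0,0,0],[0,0,0,0,0,0,0]]]'
python3 - <<'E'
from h import *
s=manip.state();print(s['ft_torque'],s['tool_pos'])
snap("top","t4",(360,190,460,290),5);snap("wrist","w5",(220,150,460,300),3.2);snap("scene","s5",(190,180,310,270),6)
E
```

```text
time: 10.15
tool_pos: [0.5969, -0.1619, 0.084]
tool_rot: [-0.002, 0.998, -0.069, -0.002]
contact_force: [-7.0, 1.6, 1.8]
gripper_width: 0.201
[ 0.38958417  1.35039318 -0.04811402] [ 0.5969085  -0.16189044  0.08404004]
```

View pics/w5.png

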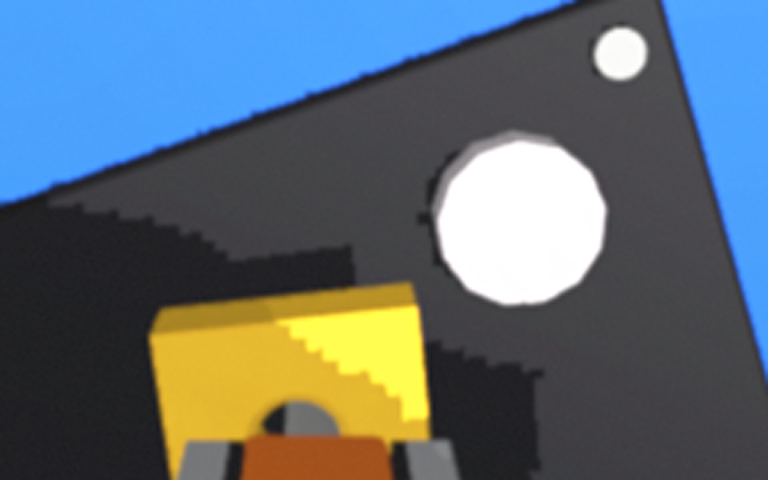

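The lug is now nearly square to y, with the rod in the eyelet against its leading (+x) wall. I'll measure the angle from the far top edge (152,337)-(417,306) and compare it with the same edge at rest in w2.

```bash
python3 - <<'E'
from h import *
d=dict(np.load('pics/w5.npz'));r=dict(np.load('pics/w2.npz'))
f=lambda d,x0,y0,p:[px2w(d,x0+u/3.2,y0+v/3.2,.062) for u,v in p]
def ang(a):e=a[1]-a[0];return np.arctan2(e[1],e[0]),np.linalg.norm(e)
a=ang(f(r,200,120,[(238,193),(388,75)]));b=ang(f(d,220,150,[(152,337),(417,306)]))
print(a,b,'swing',a[0]-b[0])
a=cv2.imread('pics/t4.png')[:,:400];s=cv2.resize(cv2.imread('pics/s5.png'),(400,300));c=np.zeros((500,800,3),np.uint8);c[:,:400]=a;c[:300,400:]=s;cv2.imwrite('pics/m2.png',c)
E
```

```text
(np.float64(0.51740253980194), np.float64(0.03670893986805333)) (np.float64(-0.013357279270999691), np.float64(0.03588539207455314)) swing 0.5307598190729397
```

View pics/m2.png

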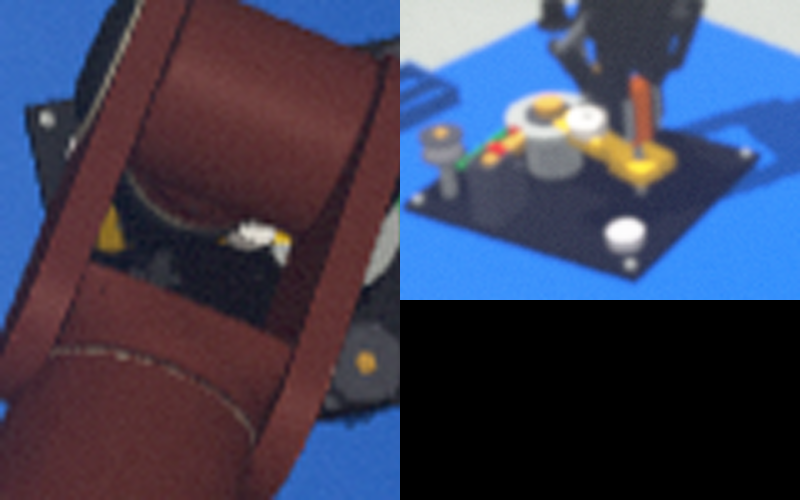

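```bash
python3 -m pendant '[[[0,0,0,0.01,-0.001,0,0],[0,0,0,0.01,-0.001,0,0],[0,0,0,0,0,0,0],[0,0,0,0,0,0,0],[0,0,0,0,0,0,0]]]'
python3 - <<'E'
from h import *
d=snap("wrist","w6",(220,150,460,300),3.2);d2=snap("scene","s6",(190,180,310,270),4)
a=cv2.imread('pics/w6.png');s=cv2.imread('pics/s6.png')
g=manip.state()['tool_pos'];print(g)
c=np.zeros((600,768,3),np.uint8);c[:400]=cv2.imread('pics/w6.png')[80:480];c[400:,:]=cv2.resize(cv2.imread('pics/s6_full.png')[205:255,190:310],(480,200)).copy() if 0 else 0
c[400:,:480]=cv2.resize(cv2.imread('pics/s6_full.png')[200:250,200:320],(480,200))
cv2.imwrite('pics/m3.png',c)
E
```

```text
time: 10.92
tool_pos: [0.6018, -0.1623, 0.084]
tool_rot: [-0.002, 0.998, -0.069, -0.003]
contact_force: [-6.9, 1.3, 1.6]
gripper_width: 0.202
[ 0.60174716 -0.16230377  0.08400379]
```

View pics/m3.png

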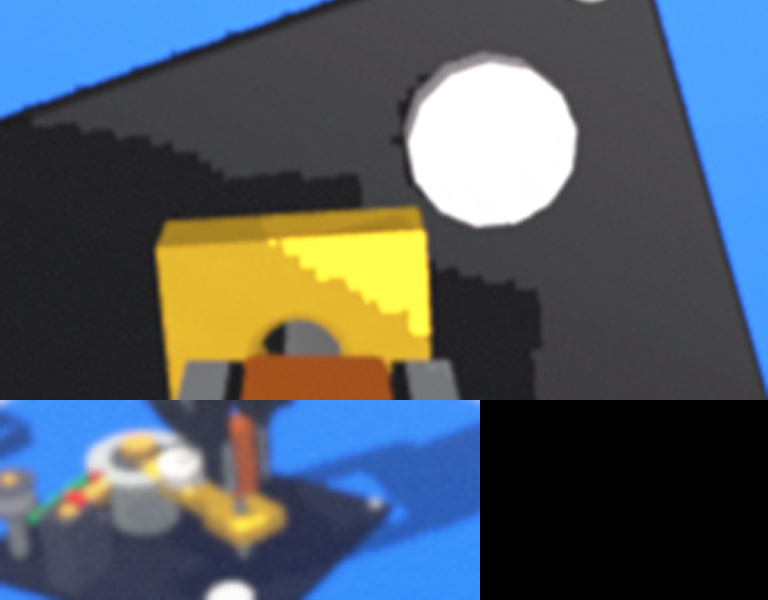

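The far edge is now (157,246)-(428,231), about 0.06 rad further, so swing is about 0.58-0.59. That is clear of the pawl and short of the stop. The rod is upright through the eyelet, and force and grip are steady.

```bash
python3 -c "
from plant import manip
print(manip.job_done())"
```

```text
the job is handed in; nothing more can be done
None
```

I took the orange bar from the block, put its rod down through the eyelet, and used it to swing the tensioner arm back. I handed the job in at about 11 s with the bar still gripped and holding the arm.

**Last checks:**
- **Swing:** about 0.53 rad measured from the lug's far edge, and about 0.58–0.59 rad after the last 5 mm push, estimated from the change in that edge's slope. That is beyond the 0.51 needed and short of the 0.70 stop.
- **Force and grip:** the spring pushed back with about 7 N, steady. That is a little under the 8–10 N given for near the end of the travel. The grip opening was steady at 0.20.
- **Bar:** in the pictures it stands through the eyelet, nearly upright. From the positions I estimate a lean of about 2° at most.
- **Other things:** the spare pulley looked undisturbed. I took no final picture of the rest of the bench.

**Not confirmed:** the robot's wrist blocked the top view of the pawl, so I did not see it click in. I infer it from the swing having passed well beyond 0.45.

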